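# Clear the comb jig and hold its feed lever at the third click

## Task

Pick up the black scraper block and with it, not with the fingers, wipe all four brass offcuts off the steel bed of the comb jig into the catch tray at the bed's end, then set the scraper down on the glass worktop, clear of the jig. Then press the jig's ratchet lever down by its pad exactly three clicks from rest, never on towards the fourth, and finish while still holding it there with the fingers, since it springs back if let go. Leave everything else on the worktop where it is.

Things in the scene. Friction and masses are not known exactly. Their poses are not given: they have to be found in the camera images.
- jig: Comb-feed jig, fixed to the worktop. Origin at worktop height under the bed; x across the bed, y along it, z up. Bed: flat steel block, x -36 to 36 mm, y -75 to 110 mm, its top 36 mm above the worktop. Catch tray at its -y end, carriage at its +y end, beyond that a grey two-cheeked lever stand (x 40 to 84, y 122 to 178 mm, 97 mm tall)
- tray (a point): Centre of the floor of the fixed open aluminium catch tray, at (0, -115, 3) mm in the jig's frame. Tray 110 mm (jig x) by 80 mm (jig y from -155 to -75 mm, adjoining the bed), walls 3 mm, rim 28 mm above the worktop, which is 8 mm below the bed's top
- comb_tips (a point): Middle of the tooth tips of the steel comb on the carriage; at the start at (0, 64, 48) mm in the jig's frame, so the bed from y = -75 to 64 mm is open. Carriage 62 mm wide, top 23 mm above the bed. It is geared to the ratchet lever: 15 mm towards jig -y when the lever is three clicks down
- lever_hinge (a point): Point on the ratchet lever's level hinge axis, between the cheeks of the stand: at (60, 150, 75) mm in the jig's frame. The axis is parallel to the jig's y axis
- lever_pad (a point): Centre of the upper face of the black pad at the ratchet lever's end: 30 mm along the lever, 34 mm along jig y, 10 mm thick; centre 100 mm from the hinge, upper face 5 mm above the lever's centre line. The lever points from the hinge to jig -x: at rest 0.35 rad above level (pad 114 mm above the worktop), three clicks down 0.25 rad below level (pad 55 mm)
- ratchet_lever (a joint): Turn of the lever, rad: 0 at rest (raised), growing as its pad is pressed down, stop at 1.0. A click every 0.2 rad (third at 0.6): before each the push at the pad rises to 6 to 9 N, then drops to 3 to 4 N; the click's place is where the push is lightest. Clicks do not latch: let go, the lever springs back to 0
- scraper: Black nylon scraper block standing upright on the worktop, loose, 65 to 110 g. Foot 90 mm (its x) by 24 mm (its y) by 12 mm high; on it, centred, an upright grip rib 60 mm (x) by 16 mm (y), its top 61 mm above the underside. Origin: centre of the underside, z up
- chip1: Loose brass offcut, oblong 16 x 11 x 8 mm high, 10 to 12 g, at the start lying flat on the jig's bed. Origin: about the middle of its underside
- chip2: Loose brass offcut, L-shaped, 16 x 14 x 8 mm high, 10 to 12 g, at the start lying flat on the jig's bed. Origin: about the middle of its underside
- chip3: Loose brass offcut, square 13 x 13 x 8 mm high, 10 to 12 g, at the start lying flat on the jig's bed. Origin: about the middle of its underside
- chip4: Loose brass offcut, narrow bar 17 x 8 x 9 mm high, 10 to 12 g, at the start lying flat on the jig's bed. Origin: about the middle of its underside
- loupe: Bystander: chrome-plated eye loupe, a cup 42 mm across and 30 mm tall. Origin: centre of the underside
- spudger: Bystander: flat black nylon spudger, 140 mm long, 13 mm wide, 7 mm thick, along its x. Origin: on the underside, 55 mm from the handle end
- spare_comb: Bystander: polished steel tuning comb lying flat, 75 x 48 x 5 mm. Origin: near its middle, underside
- cage_base: Bystander: round gilt brass bird cage base, 120 mm across, 52 mm tall. Origin: centre of the underside
- screwdriver: Bystander: screwdriver 150 mm long lying along its x. Origin: on the underside, near its middle
- oil_jar: Bystander: small closed jar, 40 mm across, 50 mm tall. Origin: centre of the underside
Not all that is in view belongs to the job. What is meant by the scraper is not orange, and is the larger of those in its own colour.

How it is judged:
By the outcome, as a careful person would: the job done as asked, in the order asked, and still so for the second after the job is handed in, while the arm keeps its last pose, push and grip.
It also fails if it takes over 70 s, if anything falls off the work surface, if the arm or the gripper's body presses on something with over 40 N, if the wrist force passes 120 N, or if a joint passes its speed limit or range.

## Robot

A 7-joint arm with a two-finger parallel gripper is mounted at the origin on the work surface. World frame = base frame: x ahead of the robot, y to its left, z up, the work surface at z = 0. Lengths are in mm, angles in rad, forces in N, time in s.
With the tool pointing down it reaches from about 425 to 1025 mm from the base axis. Payload 9.4 kg.
Tool frame: the origin (TCP) lies midway between the tips of the shut fingers; the grasp point (between the pads) lies 19 mm behind it (robot.grasp_offset is the distance from the TCP to the grasp point, in mm); z points along the fingers, y is the line along which they close (so a half turn about z gives the same grasp; the last joint's range is limited). The gripper opens to 93 mm and grips with 3 to 60 N. Pads are 15 mm wide; open, the fingers measure 128 mm over their backs; the gripper's body (75 mm by 188 mm) begins 65 mm behind the grasp point.
Start: joints at [1.144, 0.599, -0.003, 1.599, 0.002, 0.943, -0.08], TCP at [248.455, -681.098, 218.618] pointing down, gripper open.
Joint ranges: [-2.57, 2.57], [-0.35, 1.97], [-1.29, 1.29], [0.11, 2.56], [-1.05, 4.19], [0.11, 1.86], [-2.63, 2.63]. Speed limits (rad/s): [2.22, 2.22, 3.01, 3.01, 3.14, 3.14, 3.14].

## Interface

Orientations are given as [roll, pitch, yaw] about the fixed x, y, z axes, in that order (R = Rz(yaw) Ry(pitch) Rx(roll)).
In Python, from workcell import robot gives the robot as it stands.
- The arm moves only by the tool play_rows, never from a script. Its argument "commands" is a list of rows, each a list of 7 numbers: the shift along the tool's x, y, z in m, then the turn, a rotation vector about the tool's x, y, z in rad, then the finger opening in m, from 0 to 0.093. In form: [[tx, ty, tz, wx, wy, wz, fingers], ...]. A call has exactly 10 rows; each row is the pose to reach, as a shift and turn from the pose commanded when the call began, along the tool's axes at that moment; what a row does not reach only later rows make up. A row lasts 1/8 s, in which the tool goes at most 62.5 mm and 10.7 degrees, less where a joint would pass 70% of its speed; a pose out of reach is approached as far as the arm can. A call with a gripper value outside its range is refused whole. The fingers move at their own pace and stop on an object; "force" is the grip in N (left out, the last holds). Time passes only in rows, so rows that repeat a pose let the fingers close, or fill a call up. It gives the time, the measured TCP pose, the force, the opening and the grip force at its end, in the units of the state.
- robot.sense(): the state, without advancing time (a new reading comes with each control period).
- robot.snapshot(name): name is "side" or "top"; returns the picture (480x640x3 uint8, red, green, blue); there is no depth.
- robot.camera_params(name): a dict with "fx", "fy", "cx", "cy" (pixels), "xyz" and "orientation" of the camera in the world. Camera axes: x right, y down, z forward; pixel columns grow to the right and rows downward; lengths in mm; the calibration is good to about 2 mm. A picture is of the moment at which its call begins. camera_params takes no time and is no camera call.
- robot.hand_in(): hands the job in; it is judged then, once.
The state is a dict: "time_s": time; "joint_positions": joint angles; "joint_velocities": joint speeds; "joint_efforts": joint torques, N m; "tcp_pos": TCP position; "tool_rot": TCP orientation; "ft_force": force on the tool from outside, world axes, zero at the start; "ft_torque": the same for the moment, N m; "width": finger opening in mm; "finger_force": force on a finger pad.
Only numpy, scipy, OpenCV 4.12 (cv2) and the standard library are available. Lean on these libraries where they do the work, as an engineer would, in place of code of your own. Each camera call takes 0.05 s, during which the arm holds its last target. There are 200 camera calls.

## Working session

There is one attempt and no reset: what is moved stays moved. The work goes in short steps, Python scripts to look and compute and a tool call to move; the robot and the scene stay as the last step left them, time stands still between calls to the robot, and variables do not carry over. Pictures are saved under pics/ and viewed, at most 10 in all, crops included, and the job is handed in when it is done.

Besides the shell and the picture viewer there is one more tool, called after "Emit:" as name([rows], argument=value, ...), one row to a line, values as JSON. play_rows: Moves the arm, as the interface text tells. Its arguments: {"type":"object","properties":{"commands":{"type":"array"},"force":{"type":"number"}},"required":["commands"]}

```bash
mkdir -p pics; ls; python3 - <<'E'
from workcell import robot
import cv2
for n in("side","top"):
    cv2.imwrite(f"pics/{n}0.png",robot.snapshot(n)[:,:,::-1]); print(robot.camera_params(n))
s=robot.sense();print(s)
E
```

```text
pics
{'fx': 483.05898825360595, 'fy': 483.05898825360595, 'cx': 321.8726338325128, 'cy': 242.87189343676303, 'xyz': array([ 415.59545071, -824.7243706 ,  627.73405628]), 'orientation': array([-2.15009871, -0.0023712 , -0.23158314])}
{'fx': 467.61749560760535, 'fy': 467.61749560760535, 'cx': 326.4949897360134, 'cy': 236.4691104486967, 'xyz': array([ 446.99774386,  -32.99807743, 1061.419764  ]), 'orientation': array([-2.97939468,  0.0083646 , -1.59152962])}
{'time_s': 0.1, 'joint_positions': array([ 1.14426417,  0.60002024, -0.00253983,  1.6000509 ,  0.00179361,
        0.94292551, -0.07979831]), 'joint_velocities': array([-0.00060705, -0.00135179,  0.00053461, -0.00165441,  0.00043178,
       -0.00097358, -0.00014446]), 'joint_efforts': array([ 4.74721528e-03, -7.66559315e+01,  1.50139097e+00, -2.52941537e+01,
       -5.23911207e-02,  1.35839664e-02,  9.59976069e-05]), 'tcp_pos': array([ 248.31913637, -680.67289232,  217.86400025]), 'tool_rot': array([-3.14019665e+00,  1.27603850e-04,  3.49885744e-01]), 'ft_force': array([ 0.27399514, -0.30303607,  0.3724008 ]), 'ft_torque': array([-0.04704667, -0.02743035,  0.02163248]), 'finger_force': 0.0, 'width': 92.85923679050082}
```

View pics/top0.png

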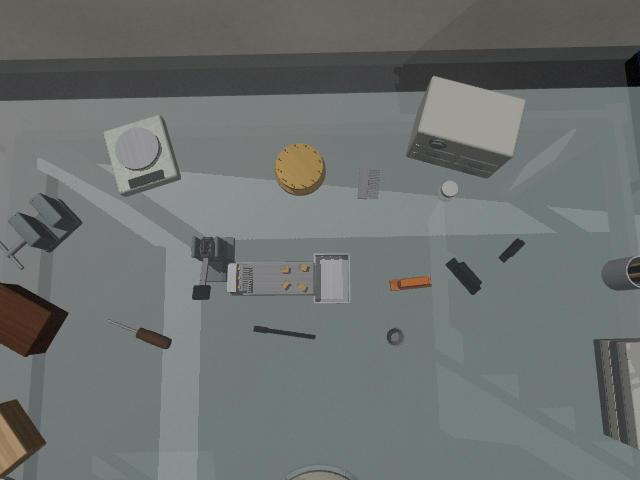

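View pics/side0.png

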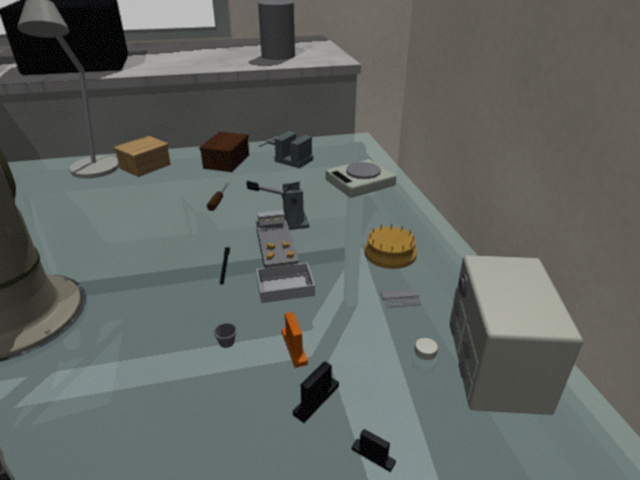

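The top view shows three block candidates: orange (410,284), large black (464,276) and small black (512,250). The one meant is the large black at (464,276), since it is not orange and is the larger of the two black ones. The jig bed runs from about (230,278) to (316,278), with the tray on the right and the lever pad at (201,292). I'll confirm with an enlarged crop.

```bash
cat > h.py <<'E'
import numpy as np,cv2
from scipy.spatial.transform import Rotation as R
from workcell import robot
def px2w(n,uv,z):
    c=robot.camera_params(n);r=R.from_euler('xyz',c['orientation'])
    uv=np.atleast_2d(uv).astype(float)
    d=r.apply(np.c_[(uv[:,0]-c['cx'])/c['fx'],(uv[:,1]-c['cy'])/c['fy'],np.ones(len(uv))])
    return c['xyz']+d*((z-c['xyz'][2])/d[:,2])[:,None]
def w2px(n,p):
    c=robot.camera_params(n);r=R.from_euler('xyz',c['orientation'])
    q=r.inv().apply(np.atleast_2d(p)-c['xyz'])
    return np.c_[q[:,0]/q[:,2]*c['fx']+c['cx'],q[:,1]/q[:,2]*c['fy']+c['cy']]
E
python3 - <<'E'
import cv2,numpy as np
im=cv2.imread('pics/top0.png')
a=cv2.resize(im[220:310,180:360],None,fx=4,fy=4,interpolation=cv2.INTER_CUBIC)
b=cv2.resize(im[235:305,380:540],None,fx=3,fy=3,interpolation=cv2.INTER_CUBIC)
o=np.zeros((570,720,3),np.uint8);o[:360]=a;o[360:,:480]=b
cv2.imwrite('pics/c1.png',o)
s=cv2.imread('pics/side0.png')
a=cv2.resize(s[170:310,190:340],None,fx=4,fy=4,interpolation=cv2.INTER_CUBIC)
b=s[300:480,270:430]
cv2.imwrite('pics/c2.png',np.hstack([a,np.vstack([b,np.zeros((380,160,3),np.uint8)])]))
E
```

```text
(no output)
```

View pics/c1.png

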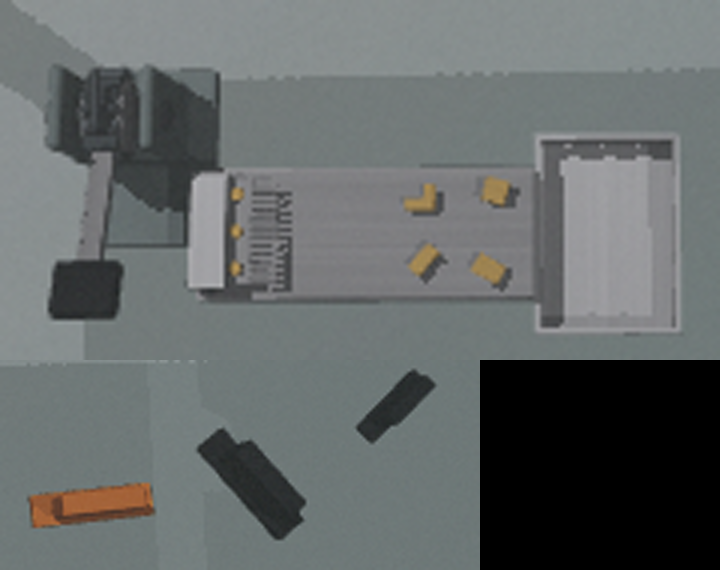

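```bash
cat > fit.py <<'E'
from h import *
from scipy.optimize import least_squares
def fit(n,model,px,x0):
    model=np.array(model,float);px=np.array(px,float)
    def w(p):
        c,s=np.cos(p[2]),np.sin(p[2]);return np.c_[p[0]+c*model[:,0]-s*model[:,1],p[1]+s*model[:,0]+c*model[:,1],model[:,2]]
    r=least_squares(lambda p:((w(p)-px2w_(n,px,model[:,2]))[:,:2]).ravel(),x0,x_scale=[1,1,.01])
    return r.x,np.round(r.fun.reshape(-1,2),1)
def px2w_(n,px,z): return np.vstack([px2w(n,u,zz) for u,zz in zip(px,z)])
E
python3 - <<'E'
from fit import *
f=lambda L,k,ox,oy:[(ox+x/k,oy+y/k) for x,y in L]
m=[(55,-75,28),(55,-155,28),(-55,-155,28),(-55,-75,28),(36,-75,36),(-36,-75,36)]
p,r=fit('top',m,f([(536,134),(680,134),(681,331),(536,331),(537,169),(537,299)],4,180,220),[430,0,0]);print('jig',p);print(r)
c,s=np.cos(p[2]),np.sin(p[2])
# pad check
P=px2w('top',f([(50,262),(123,262),(119,319),(51,319)],4,180,220),114)
d=P[:,:2]-p[:2];print('pad in jig',np.c_[c*d[:,0]+s*d[:,1],-s*d[:,0]+c*d[:,1]].round(1))
P=px2w('top',f([(237,194),(237,232),(237,268)],4,180,220),59);print('pins',P.round())
P=px2w('top',f([(420,200),(497,192),(425,261),(489,269)],4,180,220),44);d=P[:,:2]-p[:2];print('chips jig',np.c_[c*d[:,0]+s*d[:,1],-s*d[:,0]+c*d[:,1]].round(1))
m=[(45,12,12),(45,-12,12),(-45,12,12),(-45,-12,12)]
im=cv2.imread('pics/top0.png')
q=f([(197,448-360),(220,430-360),(280,540-360),(303,517-360)],3,380,235)
# image up=+x,right=-y
print(px2w('top',q,12).round(1))
for x0 in ([350,-300,.9],[350,-300,-.9],[350,-300,2.3]):
    for order in ([0,1,2,3],[1,0,3,2]):
        p2,r=fit('top',[m[i] for i in order],q,x0);print('scr',p2,np.abs(r).max())
E
```

```text
jig [ 5.24678281e+02  7.64602999e+01 -1.62880410e-02]
[[ 0.  -0.2]
 [ 0.4 -0.1]
 [-1.  -0.8]
 [-1.4 -0.2]
 [ 1.4  0.6]
 [ 0.5  0.6]]
pad in jig [[-19.8 168.1]
 [-19.9 131.1]
 [-48.5 132.1]
 [-48.4 166.4]]
pins [[546. 161.  59.]
 [525. 161.  59.]
 [506. 161.  59.]]
chips jig [[ 17.1 -12.1]
 [ 21.2 -54.1]
 [-16.1 -15.2]
 [-20.6 -49.9]]
[[ 549.5 -294.2   12. ]
 [ 562.7 -312.3   12. ]
 [ 479.9 -351.4   12. ]
 [ 496.4 -369.6   12. ]]
scr [ 522.12507056 -331.86868865    0.69900413] 1.6
scr [ 522.12507056 -331.86868865    0.70089626] 18.7
scr [ 522.12507056 -331.86868865    0.69900412] 1.6
scr [ 522.12507056 -331.86868865    0.70089295] 18.7
scr [ 522.12507056 -331.86868865    0.69900412] 1.6
scr [ 522.12507056 -331.86868865    0.70089587] 18.7
```

View pics/c2.png

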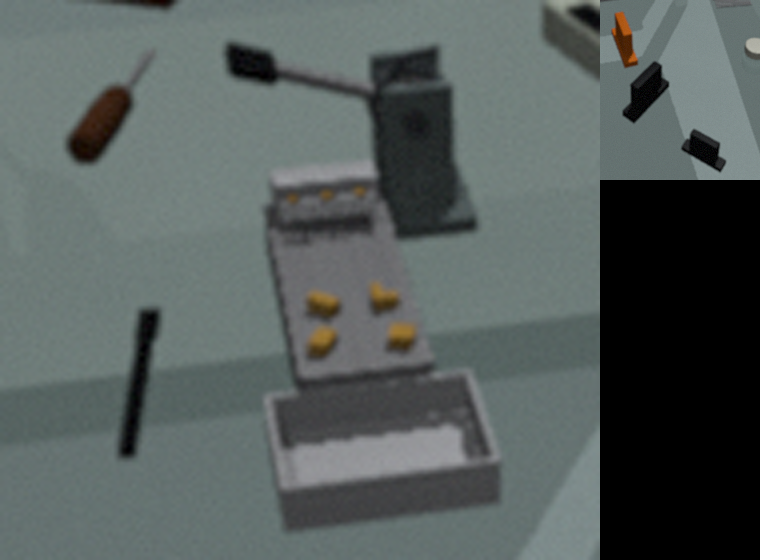

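The crops confirm the large black block as the scraper: a 90 mm foot, with the fit at (522,-332), yaw 0.70. They also show the four chips mid-bed. Next, go above the scraper.

```bash
cat >> h.py <<'E'
def go(p,yaw,rel_to=None):
    "shift & rotvec in tool axes from measured pose to target (tool down, given yaw)"
    s=robot.sense();r=R.from_euler('xyz',s['tool_rot']);t=R.from_euler('xyz',[np.pi,0,yaw])
    d=r.inv().apply(np.array(p)-s['tcp_pos'])/1000;w=(r.inv()*t).as_rotvec()
    print('t',s['time_s'],'pos',s['tcp_pos'].round(1),'rot',s['tool_rot'].round(3),'F',s['ft_force'].round(1),'w',round(s['width'],1))
    print('shift',d.round(4),'turn',w.round(4))
E
python3 - <<'E'
from h import *
go([522,-332,120],0.699)
print(px2w('top',[(391,278),(391,291),(431,277),(431,289)],12).round())
E
```

```text
t 0.1 pos [ 248.3 -680.7  217.9] rot [-3.14  0.    0.35] F [ 0.3 -0.3  0.4] w 92.9
shift [ 0.3766 -0.2336  0.0981] turn [-1.400e-03 -1.000e-04 -3.491e-01]
[[ 521. -170.   12.]
 [ 493. -169.   12.]
 [ 522. -260.   12.]
 [ 495. -258.   12.]]
```

Emit:
play_rows([
  [0.047,-0.029,0.012,0,0,-0.044,0.045],
  [0.094,-0.058,0.025,0,0,-0.087,0.045],
  [0.141,-0.088,0.037,0,0,-0.131,0.045],
  [0.188,-0.117,0.049,0,0,-0.175,0.045],
  [0.235,-0.146,0.061,0,0,-0.218,0.045],
  [0.282,-0.175,0.074,0,0,-0.262,0.045],
  [0.33,-0.204,0.086,0,0,-0.305,0.045],
  [0.377,-0.234,0.098,0,0,-0.349,0.045],
  [0.377,-0.234,0.098,0,0,-0.349,0.045],
  [0.377,-0.234,0.098,0,0,-0.349,0.045],
], force=35)

```text
time_s: 1.35
tcp_pos: [522.0, -332.3, 120.3]
tool_rot: [-3.141, 0.001, 0.699]
ft_force: [-0.3, -0.6, 0.0]
width: 45.0
finger_force: 0.0
```

```bash
python3 - <<'E'
from h import *
go([522,-332,20],0.699)
a=robot.snapshot('side')[:,:,::-1];b=robot.snapshot('top')[:,:,::-1]
cv2.imwrite('pics/s1.png',np.hstack([cv2.resize(a[250:450,230:430],None,fx=2,fy=2),cv2.resize(b[200:340,390:530],(400,400))]))
print(w2px('side',[[522,-332,61]])-[230,250])
E
```

```text
t 1.35 pos [ 522.  -332.3  120.3] rot [-3.141e+00  1.000e-03  6.990e-01] F [-0.3 -0.6  0. ] w 45.0
shift [ 0.0002 -0.0002  0.1003] turn [-0.0005  0.0008 -0.0001]
[[ 84.69986107 123.76072581]]
```

View pics/s1.png

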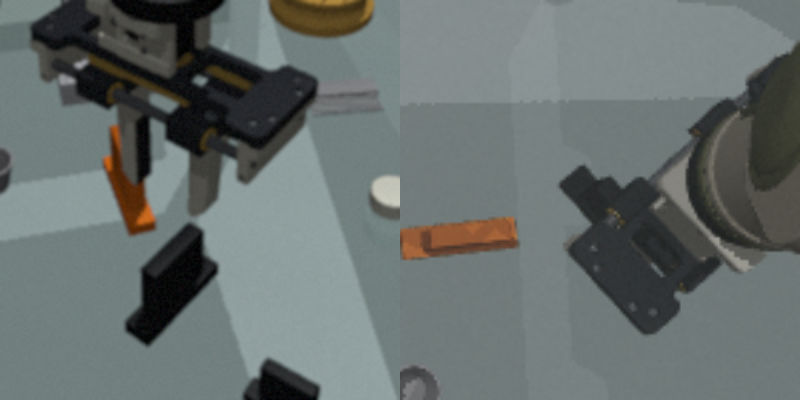

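The rib top shows at crop (173,250) against a predicted (170,248), so the pose agrees with the second camera. Descend and grip.

Emit:
play_rows([
  [0,0,0.03,0,0,0,0.045],
  [0,0,0.06,0,0,0,0.045],
  [0,0,0.085,0,0,0,0.045],
  [0,0,0.1,0,0,0,0.045],
  [0,0,0.1,0,0,0,0.045],
  [0,0,0.1,0,0,0,0.01],
  [0,0,0.1,0,0,0,0.01],
  [0,0,0.1,0,0,0,0.01],
  [0,0,0.1,0,0,0,0.01],
  [0,0,0.1,0,0,0,0.01],
], force=35)

```text
time_s: 2.7
tcp_pos: [522.8, -332.3, 21.2]
tool_rot: [3.141, -0.0, 0.699]
ft_force: [-1.1, 0.4, 6.1]
width: 15.6
finger_force: 34.9
```

```bash
python3 - <<'E'
from h import *
go([522,-332,130],0.699)
c,s=np.cos(-.0163),np.sin(-.0163);j=lambda x,y:[524.7+c*x-s*y,76.5+s*x+c*y]
print(j(0,25),j(0,-85))
go(j(0,25)+[140],-.0163)
E
```

```text
t 2.7 pos [ 522.8 -332.3   21.2] rot [ 3.141 -0.     0.699] F [-1.1  0.4  6.1] w 15.6
shift [-0.0004 -0.0006 -0.1088] turn [ 0.0009 -0.0002 -0.0001]
[np.float64(525.1074819554606), np.float64(101.49667894853182)] [np.float64(523.3145613514342), np.float64(-8.488708425008213)]
t 2.7 pos [ 522.8 -332.3   21.2] rot [ 3.141 -0.     0.699] F [-1.1  0.4  6.1] w 15.6
shift [ 0.2809 -0.3305 -0.119 ] turn [ 8.000e-04 -5.000e-04  7.152e-01]
```

Emit:
play_rows([
  [0,0,-0.03,0,0,0,0.01],
  [0,0,-0.07,0,0,0,0.01],
  [0,0,-0.105,0,0,0,0.01],
  [0.028,-0.033,-0.119,0,0,0.072,0.01],
  [0.07,-0.083,-0.119,0,0,0.179,0.01],
  [0.112,-0.132,-0.119,0,0,0.286,0.01],
  [0.154,-0.182,-0.119,0,0,0.393,0.01],
  [0.196,-0.231,-0.119,0,0,0.501,0.01],
  [0.239,-0.281,-0.119,0,0,0.608,0.01],
  [0.281,-0.3305,-0.119,0,0,0.715,0.01],
], force=35)

```text
time_s: 3.95
tcp_pos: [524.6, 88.2, 139.6]
tool_rot: [3.142, -0.0, -0.02]
ft_force: [1.8, 0.8, -0.9]
width: 15.8
finger_force: 34.9
```

```bash
python3 - <<'E'
from h import *
go([525.1,101.5,75],-.0163)
a=robot.snapshot('side')[:,:,::-1];b=robot.snapshot('top')[:,:,::-1]
cv2.imwrite('pics/s2.png',cv2.resize(a[150:300,180:360],(720,600)))
E
```

```text
t 3.95 pos [524.6  88.2 139.6] rot [ 3.142 -0.    -0.02 ] F [ 1.8  0.8 -0.9] w 15.8
shift [ 0.0003 -0.0133  0.0646] turn [ 0.     -0.     -0.0034]
```

View pics/s2.png

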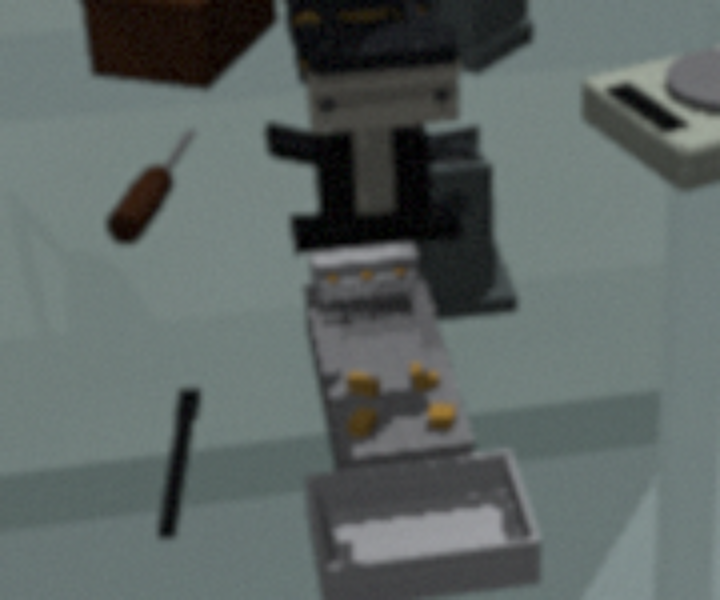

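The scraper is held square, over the bed at about (375,235) in the crop, with the chips untouched. Lower to just above the bed.

Emit:
play_rows([
  [0,0,0,0,0,0,0.01],
  [0,0,0.015,0,0,0,0.01],
  [0,0,0.035,0,0,0,0.01],
  [0,0,0.055,0,0,0,0.01],
  [0,0,0.07,0,0,0,0.01],
  [0,0,0.077,0,0,0,0.01],
  [0,0,0.08,0,0,0,0.01],
  [0,0,0.081,0,0,0,0.01],
  [0,0,0.082,0,0,0,0.01],
  [0,0,0.082,0,0,0,0.01],
])

```text
time_s: 5.3
tcp_pos: [524.8, 85.9, 57.5]
tool_rot: [3.141, 0.0, -0.017]
ft_force: [0.5, 0.3, -0.7]
width: 16.1
finger_force: 35.0
```

```bash
python3 - <<'E'
from h import *
go([523.3,-9,57],-.0163)
E
```

```text
t 5.3 pos [524.8  85.9  57.5] rot [ 3.141  0.    -0.017] F [ 0.5  0.3 -0.7] w 16.1
shift [0.0001 0.0949 0.0005] turn [ 0.0002  0.0002 -0.0003]
```

Emit:
play_rows([
  [0,0,0.0005,0,0,0,0.01],
  [0,0,0.001,0,0,0,0.01],
  [0,0.004,0.001,0,0,0,0.01],
  [0,0.009,0.001,0,0,0,0.01],
  [0,0.015,0.001,0,0,0,0.01],
  [0,0.022,0.001,0,0,0,0.01],
  [0,0.029,0.001,0,0,0,0.01],
  [0,0.036,0.001,0,0,0,0.01],
  [0,0.043,0.001,0,0,0,0.01],
  [0,0.05,0.001,0,0,0,0.01],
])

```text
time_s: 6.55
tcp_pos: [524.7, 36.8, 57.1]
tool_rot: [-3.141, -0.001, -0.016]
ft_force: [0.7, 3.0, 6.4]
width: 16.1
finger_force: 35.0
```

```bash
python3 - <<'E'
from h import *
go([523.3,-11,56],-.0163)
a=robot.snapshot('side')[:,:,::-1]
cv2.imwrite('pics/s3.png',cv2.resize(a[170:310,200:340],(600,600)))
E
```

```text
t 6.55 pos [524.7  36.8  57.1] rot [-3.141e+00 -1.000e-03 -1.600e-02] F [0.7 3.  6.4] w 16.1
shift [-0.0006  0.0478  0.0011] turn [-0.0009 -0.0013  0.0006]
```

View pics/s3.png

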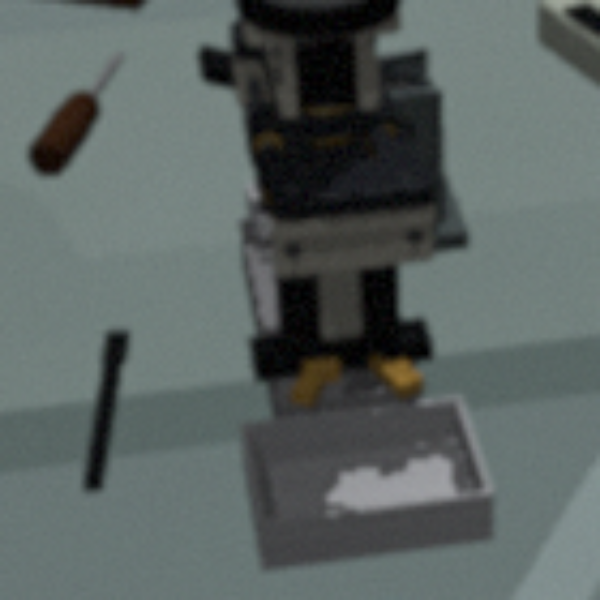

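Both chip pairs (crop (315,380) and (400,375)) are ahead of the foot near the bed's end, so continue.

Emit:
play_rows([
  [0,0.006,0,0,0,0,0.01],
  [0,0.012,0,0,0,0,0.01],
  [0,0.018,0,0,0,0,0.01],
  [0,0.024,0,0,0,0,0.01],
  [0,0.03,0,0,0,0,0.01],
  [0,0.036,0,0,0,0,0.01],
  [0,0.041,0,0,0,0,0.01],
  [0,0.046,0,0,0,0,0.01],
  [0,0.049,0,0,0,0,0.01],
  [0,0.049,0,0,0,0,0.01],
])

```text
time_s: 7.85
tcp_pos: [523.0, -13.1, 56.5]
tool_rot: [3.141, 0.0, -0.017]
ft_force: [-0.1, 0.0, -1.3]
width: 15.6
finger_force: 35.0
```

Emit:
play_rows([
  [0,0,-0.004,0,0,0,0.01],
  [0,0,-0.015,0,0,0,0.01],
  [0,0,-0.035,0,0,0,0.01],
  [0,0,-0.06,0,0,0,0.01],
  [0,0.03,-0.085,0,0,0,0.01],
  [0,0.07,-0.1,0,0,0,0.01],
  [0,0.11,-0.1,0,0,0,0.01],
  [0,0.15,-0.1,0,0,0,0.01],
  [0,0.18,-0.1,0,0,0,0.01],
  [0,0.18,-0.1,0,0,0,0.01],
])

```text
time_s: 9.1
tcp_pos: [519.9, -195.3, 157.4]
tool_rot: [3.14, -0.001, -0.02]
ft_force: [0.0, 0.5, -0.9]
width: 16.0
finger_force: 35.0
```

```bash
python3 - <<'E'
from h import *
go([522,-340,150],-.0163)
a=robot.snapshot('side')[:,:,::-1];b=robot.snapshot('top')[:,:,::-1]
cv2.imwrite('pics/s4.png',np.hstack([cv2.resize(a[190:310,240:340],(400,480)),cv2.resize(b[230:326,280:360],(400,480))]))
E
```

```text
t 9.1 pos [ 519.9 -195.3  157.4] rot [ 3.14e+00 -1.00e-03 -2.00e-02] F [ 0.   0.5 -0.9] w 16.0
shift [0.005  0.1446 0.0075] turn [ 0.0012 -0.0007 -0.0039]
```

View pics/s4.png

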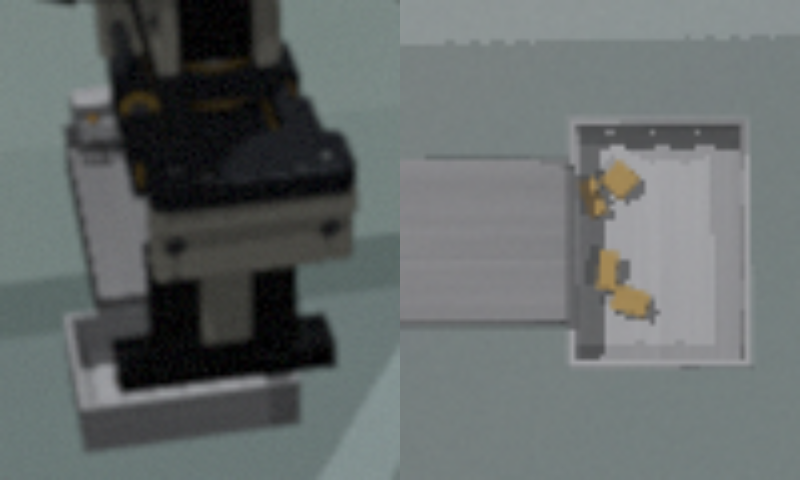

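All four chips lie in the tray (crop (605,195), (622,180), (608,270), (632,302)) and the bed is empty. Set the scraper down near its old place.

Emit:
play_rows([
  [0,0.04,0,0,0,0,0.01],
  [0,0.08,0,0,0,0,0.01],
  [0,0.12,0.01,0,0,0,0.01],
  [0,0.14,0.03,0,0,0,0.01],
  [0,0.14,0.06,0,0,0,0.01],
  [0,0.14,0.09,0,0,0,0.01],
  [0,0.14,0.115,0,0,0,0.01],
  [0,0.14,0.126,0,0,0,0.01],
  [0,0.14,0.131,0,0,0,0.01],
  [0,0.14,0.133,0,0,0,0.01],
])

```text
time_s: 10.45
tcp_pos: [518.5, -332.5, 23.9]
tool_rot: [3.141, -0.0, -0.016]
ft_force: [-0.5, -1.2, -0.4]
width: 15.7
finger_force: 35.0
```

Emit:
play_rows([
  [0,0,0.001,0,0,0,0.01],
  [0,0,0.002,0,0,0,0.01],
  [0,0,0.003,0,0,0,0.01],
  [0,0,0.003,0,0,0,0.01],
  [0,0,0.003,0,0,0,0.04],
  [0,0,0.003,0,0,0,0.04],
  [0,0,0.003,0,0,0,0.04],
  [0,0,-0.03,0,0,0,0.04],
  [0,0,-0.08,0,0,0,0.04],
  [0,0,-0.14,0,0,0,0.04],
])

```text
time_s: 11.7
tcp_pos: [517.5, -332.4, 164.2]
tool_rot: [-3.141, 0.002, -0.016]
ft_force: [2.1, 1.0, 0.5]
width: 40.0
finger_force: 0.0
```

```bash
python3 - <<'E'
from h import *
c,s=np.cos(-.0163),np.sin(-.0163);j=lambda x,y:[524.7+c*x-s*y,76.5+s*x+c*y]
for a in (.35,.15,-.05,-.25):
    x=60-100*np.cos(a)+5*np.sin(a);z=75+100*np.sin(a)+5*np.cos(a);print(a,np.round(j(x,150)+[z],1))
go(j(-32,150)+[190],-.0163+0)
go(j(-32,150)+[190],-.0163+np.pi/2)
go(j(-32,150)+[190],-.0163-np.pi/2)
print(robot.sense()['joint_positions'].round(2))
b=robot.snapshot('side')[:,:,::-1]
cv2.imwrite('pics/s5.png',b[200:460,200:460])
E
```

```text
0.35 [494.9 227.  114. ]
0.15 [489.  227.1  94.9]
-0.05 [487.  227.1  75. ]
-0.25 [489.  227.1  55.1]
t 11.7 pos [ 517.5 -332.4  164.2] rot [-3.141e+00  2.000e-03 -1.600e-02] F [2.1 1.  0.5] w 40.0
shift [-0.0314 -0.559  -0.0252] turn [-0.0009  0.0019  0.0001]
t 11.7 pos [ 517.5 -332.4  164.2] rot [-3.141e+00  2.000e-03 -1.600e-02] F [2.1 1.  0.5] w 40.0
shift [-0.0314 -0.559  -0.0252] turn [-2.2000e-03  8.0000e-04 -1.5707e+00]
t 11.7 pos [ 517.5 -332.4  164.2] rot [-3.141e+00  2.000e-03 -1.600e-02] F [2.1 1.  0.5] w 40.0
shift [-0.0314 -0.559  -0.0252] turn [8.0000e-04 2.2000e-03 1.5709e+00]
[ 0.4   0.53  0.11  1.91 -0.09  0.7  -1.02]
```

View pics/s5.png

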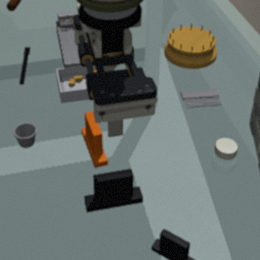

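The scraper stands upright at crop (113,190), clear of the jig, and the orange block is untouched. Now go above the lever pad with the fingers shut.

Emit:
play_rows([
  [0,0,-0.02,0,0,0,0.03],
  [0,-0.03,-0.025,0,0,0,0],
  [-0.005,-0.07,-0.025,0,0,0,0],
  [-0.008,-0.11,-0.025,0,0,0,0],
  [-0.01,-0.15,-0.025,0,0,0,0],
  [-0.013,-0.19,-0.025,0,0,0,0],
  [-0.015,-0.23,-0.025,0,0,0,0],
  [-0.018,-0.27,-0.025,0,0,0,0],
  [-0.02,-0.31,-0.025,0,0,0,0],
  [-0.022,-0.35,-0.025,0,0,0,0],
], force=15)

```text
time_s: 13.0
tcp_pos: [501.6, 18.9, 188.5]
tool_rot: [-3.142, -0.0, -0.016]
ft_force: [-0.5, 0.3, 0.7]
width: 0.3
finger_force: 0.0
```

Emit:
play_rows([
  [-0.001,-0.03,0,0,0,0,0],
  [-0.002,-0.06,0,0,0,0,0],
  [-0.003,-0.09,0,0,0,0,0],
  [-0.004,-0.12,0,0,0,0,0],
  [-0.005,-0.15,0,0,0,0,0],
  [-0.006,-0.18,0,0,0,0,0],
  [-0.006,-0.2,0,0,0,0,0],
  [-0.006,-0.209,0,0,0,0,0],
  [-0.006,-0.209,0,0,0,0,0],
  [-0.006,-0.209,0,0,0,0,0],
])

```text
time_s: 14.25
tcp_pos: [499.2, 225.5, 188.6]
tool_rot: [3.141, 0.0, -0.018]
ft_force: [-0.2, 0.4, -0.1]
width: 0.3
finger_force: 0.0
```

```bash
python3 - <<'E'
from h import *
go([490,227,120],-.0163)
a=robot.snapshot('side')[:,:,::-1];b=robot.snapshot('top')[:,:,::-1]
cv2.imwrite('pics/s6.png',np.hstack([cv2.resize(a[130:250,210:330],(400,400)),cv2.resize(b[220:320,160:260],(400,400))]))
E
```

```text
t 14.25 pos [499.2 225.5 188.6] rot [ 3.141  0.    -0.018] F [-0.2  0.4 -0.1] w 0.3
shift [-0.0092 -0.0014  0.0686] turn [ 0.0006  0.0002 -0.0012]
```

View pics/s6.png

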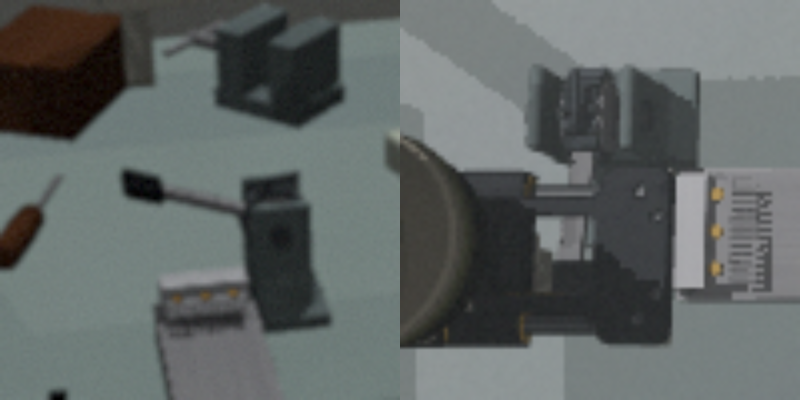

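The gripper sits over the pad region in the top view (about (570,275)), and the lever is still at rest. Descend.

Emit:
play_rows([
  [-0.003,0,0.01,0,0,0,0],
  [-0.007,-0.001,0.03,0,0,0,0],
  [-0.009,-0.001,0.05,0,0,0,0],
  [-0.009,-0.001,0.06,0,0,0,0],
  [-0.009,-0.001,0.065,0,0,0,0],
  [-0.009,-0.001,0.069,0,0,0,0],
  [-0.009,-0.001,0.072,0,0,0,0],
  [-0.009,-0.001,0.075,0,0,0,0],
  [-0.009,-0.001,0.078,0,0,0,0],
  [-0.009,-0.001,0.078,0,0,0,0],
])

```text
time_s: 15.6
tcp_pos: [490.3, 227.9, 110.7]
tool_rot: [-3.141, -0.0, -0.016]
ft_force: [-1.6, -0.1, 6.5]
width: 0.2
finger_force: 2.7
```

```bash
cat > ang.py <<'E'
from h import *
from scipy.optimize import brentq
def a_of(p,half=7.5):
    x=p[0]-524.7-150*.0163; z=p[2]
    # flat tip of half width on face line
    def f(a):
        return max(75+np.tan(a)*-(xx-60)+5/np.cos(a) for xx in(x-half,x+half))-z
    return .35-brentq(f,-.7,.6)
s=robot.sense();print('theta',[round(a_of(s['tcp_pos'],h),3) for h in(5,7.5)],s['tcp_pos'].round(1),s['ft_force'].round(1))
for th in(.5,.55,.6,.65):print(th,[round(brentq(lambda z:a_of([s['tcp_pos'][0],0,z],h)-th,45,100),1) for h in(5,7.5)])
E
python3 ang.py
```

```text
theta [0.059, 0.065] [490.3 227.9 110.7] [-1.6 -0.1  6.5]
0.5 [66.2, 66.5]
0.55 [61.5, 62.0]
0.6 [56.7, 57.3]
0.65 [51.8, 52.6]
```

Emit:
play_rows([
  [0,0,0.003,0,0,0,0],
  [0,0,0.006,0,0,0,0],
  [0,0,0.009,0,0,0,0],
  [0,0,0.012,0,0,0,0],
  [0,0,0.015,0,0,0,0],
  [0,0,0.018,0,0,0,0],
  [0,0,0.021,0,0,0,0],
  [0,0,0.024,0,0,0,0],
  [0,0,0.027,0,0,0,0],
  [0,0,0.027,0,0,0,0],
])

```text
time_s: 16.85
tcp_pos: [489.1, 227.8, 83.3]
tool_rot: [3.141, 0.002, -0.016]
ft_force: [-3.8, 0.1, 6.6]
width: 0.4
finger_force: 3.4
```

```bash
python3 ang.py
```

```text
theta [0.318, 0.319] [489.1 227.8  83.3] [-3.8  0.1  6.6]
0.5 [66.0, 66.4]
0.55 [61.2, 61.8]
0.6 [56.4, 57.0]
0.65 [51.5, 52.2]
```

Emit:
play_rows([
  [0,0,0.002,0,0,0,0],
  [0,0,0.004,0,0,0,0],
  [0,0,0.006,0,0,0,0],
  [0,0,0.007,0,0,0,0],
  [0,0,0.008,0,0,0,0],
  [0,0,0.008,0,0,0,0],
  [0,0,0.008,0,0,0,0],
  [0,0,0.008,0,0,0,0],
  [0,0,0.008,0,0,0,0],
  [0,0,0.008,0,0,0,0],
])

```text
time_s: 18.1
tcp_pos: [490.2, 227.7, 75.6]
tool_rot: [3.142, 0.0, -0.016]
ft_force: [-1.6, -1.4, 4.4]
width: 0.5
finger_force: 1.4
```

```bash
python3 ang.py
```

```text
theta [0.398, 0.399] [490.2 227.7  75.6] [-1.6 -1.4  4.4]
0.5 [66.2, 66.5]
0.55 [61.5, 62.0]
0.6 [56.7, 57.3]
0.65 [51.8, 52.6]
```

Emit:
play_rows([
  [0,0,0.001,0,0,0,0],
  [0,0,0.003,0,0,0,0],
  [0,0,0.005,0,0,0,0],
  [0,0,0.006,0,0,0,0],
  [0,0,0.006,0,0,0,0],
  [0,0,0.006,0,0,0,0],
  [0,0,0.006,0,0,0,0],
  [0,0,0.006,0,0,0,0],
  [0,0,0.006,0,0,0,0],
  [0,0,0.006,0,0,0,0],
])

```text
time_s: 19.35
tcp_pos: [490.4, 227.8, 69.7]
tool_rot: [-3.141, -0.0, -0.016]
ft_force: [-2.1, -1.0, 7.9]
width: 0.5
finger_force: 3.5
```

```bash
python3 ang.py
```

```text
theta [0.462, 0.465] [490.4 227.8  69.7] [-2.1 -1.   7.9]
0.5 [66.2, 66.6]
0.55 [61.5, 62.0]
0.6 [56.7, 57.4]
0.65 [51.8, 52.6]
```

Emit:
play_rows([
  [0,0,0.002,0,0,0,0],
  [0,0,0.004,0,0,0,0],
  [0,0,0.006,0,0,0,0],
  [0,0,0.008,0,0,0,0],
  [0,0,0.009,0,0,0,0],
  [0,0,0.009,0,0,0,0],
  [0,0,0.009,0,0,0,0],
  [0,0,0.009,0,0,0,0],
  [0,0,0.009,0,0,0,0],
  [0,0,0.009,0,0,0,0],
])

```text
time_s: 20.6
tcp_pos: [491.2, 227.9, 60.8]
tool_rot: [-3.141, -0.002, -0.017]
ft_force: [1.3, -2.4, 5.2]
width: 0.6
finger_force: 2.4
```

Emit:
play_rows([
  [0,0,0.001,0,0,0,0],
  [0,0,0.0015,0,0,0,0],
  [0,0,0.0015,0,0,0,0],
  [0,0,0.0015,0,0,0,0],
  [0,0,0.0015,0,0,0,0],
  [0,0,0.0015,0,0,0,0],
  [0,0,0.0015,0,0,0,0],
  [0,0,0.0015,0,0,0,0],
  [0,0,0.0015,0,0,0,0],
  [0,0,0.0015,0,0,0,0],
])

```text
time_s: 21.85
tcp_pos: [490.1, 227.9, 59.1]
tool_rot: [-3.142, 0.0, -0.016]
ft_force: [2.0, -0.0, 3.7]
width: 0.3
finger_force: 1.8
```

Emit:
play_rows([
  [0,0,0.001,0,0,0,0],
  [0,0,0.0015,0,0,0,0],
  [0,0,0.0015,0,0,0,0],
  [0,0,0.0015,0,0,0,0],
  [0,0,0.0015,0,0,0,0],
  [0,0,0.0015,0,0,0,0],
  [0,0,0.0015,0,0,0,0],
  [0,0,0.0015,0,0,0,0],
  [0,0,0.0015,0,0,0,0],
  [0,0,0.0015,0,0,0,0],
])

```text
time_s: 23.1
tcp_pos: [490.0, 227.7, 57.5]
tool_rot: [3.141, 0.0, -0.016]
ft_force: [0.1, 0.3, 3.2]
width: 0.8
finger_force: 1.7
```

```bash
python3 ang.py
```

```text
theta [0.591, 0.597] [490.  227.7  57.5] [0.1 0.3 3.2]
0.5 [66.1, 66.5]
0.55 [61.4, 61.9]
0.6 [56.6, 57.3]
0.65 [51.7, 52.5]
```

The force fell to its minimum (3.2 N) at 0.595 rad, which matches the geometry of the third click.

```bash
python3 -c "
from workcell import robot
print(robot.hand_in())"
```

```text
the job is handed in; nothing more can be done
None
```

The job is handed in: all four chips were wiped into the tray with the black scraper, the scraper stands on the glass clear of the jig, and the lever is held at its third click (about 0.6 rad by geometry and lightest push), with no verdict shown and no final picture taken after the press.

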